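Gauge the height of a pouring-frame bar

TASK

Before the next slab is poured, check the thicker of the two aluminium frame bars: lay it flat on the steel gauging plate, along and centred on the engraved line, and let go. Then stand the bridge gauge squarely astride its middle, gently, so that both legs stand flat on the plate and the sprung foot rests on the bar, and leave it there showing the bar's height. Leave the thinner bar, the jars and the refractometer where they are.

Things in the scene. Friction and masses are not known exactly. Their poses are not given: they have to be found in the camera images.
- plate: Fixed dark steel gauging plate, 190 (its x) x 170 (its y) x 12 mm high, with a white line engraved along its x axis through the centre. Origin: centre of its underside, on the table; its top is at +12 mm.
- thick_bar: The thicker loose aluminium frame bar, 160 (its x) x 40 (its y) x 32 mm high, blue end marks, 0.4 to 0.6 kg. Origin: centre of its underside; z up, top at +32 mm.
- thin_bar: The thinner bar, of the same length and width but only 22 mm high. Origin: centre of its underside. The two bars lie side by side in either order. Stays where it is.
- gauge: Bridge height gauge, 0.65 kg, 166 mm high; origin on the ground midway between its legs, z up. Legs at y = +-54 mm on pads 70 (x) x 18 (y) mm; 90 mm free between them, under a blue beam whose brass bush starts 62 mm up. Black grip bar on top along y, 22 x 22 mm, centre 155 mm up, 86 mm free between uprights. Half a turn about z makes no difference.
- foot_face (a point): Centre of the underside of the gauge's sprung foot, a steel disc of 28 mm diameter on the gauge's axis; 14 mm above the ground plane of the legs when nothing lifts it.
- gauge_foot (a joint): How far the gauge's foot is pushed up, m: 0 hanging, to 0.035. With the legs on the plate a part's height = 14 mm + this (18 mm on the thick bar, 8 mm on the thin), shown by a red pointer on a white scale. Its weak spring (40 N/m, with the foot's weight 1.3 to 2.7 N) presses it down and cannot lift the gauge.
- jar_left: Filled jam jar with a gold lid, diameter 70 mm, 114 mm high, standing behind the work; origin: centre of its underside. Stays.
- jar_right: A second such jar. Stays.
- refracto: Refractometer, a black and blue tube 157 mm long, 35 mm thick, lying behind the work; origin: under its centre. Stays.
Mind the look-alikes: they are no part of the job. Of the things that look like the gauge, the larger one is meant.

How it is judged:
By the outcome, as a careful person would: the job done as asked, in the order asked, and still so for the second after the job is handed in, with the robot touching nothing.
It also fails if it takes over 54 s, if anything falls off the work surface, if the arm or the gripper's body presses on something with over 40 N, if the wrist force passes 120 N, or if a joint passes its speed limit or range.

ROBOT

A 7-joint arm with a two-finger parallel gripper is mounted at the origin on the work surface; the furniture and walls round the work are solid. World frame = base frame: x ahead of the robot, y to its left, z up, the work surface at z = 0. Lengths are in m, angles in rad, forces in N, time in s.
With the tool pointing down it reaches from about 0.4 to 0.85 m from the base axis. Payload 4.5 kg.
Tool frame: the origin (TCP) lies where the fingers leave the gripper's body, on its centre line; the fingertips stand 64 mm ahead of it and the grasp point (between the pads) lies 45 mm ahead of it; z points along the fingers, y is the line along which they close (so a half turn about z gives the same grasp; the last joint's range is limited). The gripper opens to 88 mm and grips with 3 to 60 N. Pads are 18 mm wide; open, the fingers measure 123 mm over their backs; the gripper's body (75 mm by 187 mm) begins 45 mm behind the grasp point.
Start: joints at [-1.229, 0.689, -0.195, 1.565, 0.157, 0.902, -0.215], TCP at [0.189, 0.596, 0.303] pointing down, gripper open.
Joint ranges: [-3.01, 3.01], [-0.46, 2.08], [-1.47, 1.51], [0.13, 2.56], [-1, 4.14], [0.04, 2.09], [-2.66, 2.66]. Speed limits (rad/s): [2.57, 2.57, 3.14, 3.14, 3.14, 3.14, 3.14].

INTERFACE

Orientations are given as a unit quaternion [x, y, z, w].
In Python, from plant import r gives the robot as it stands.
- The arm moves only by the tool play_rows, never from a script. Its arguments are lists of equal length, an entry for each row: "translation": the shift along the tool's x, y, z in m, a list of three; "delta_rot": the turn, a rotation vector about the tool's x, y, z in degrees, a list of three; "grip": the opening, from -1 (shut) to 1 (fully open). In form: {"translation": [[x, y, z], ...], "delta_rot": [[rx, ry, rz], ...], "grip": [grip, ...]}. A call has 1 to 20 rows; each row shifts and turns the commanded pose from where the row before left it, along the tool's axes as they then stand; what a row does not reach is not made up. A row lasts 1/8 s, in which the tool goes at most 62.5 mm and 10.7 degrees, less where a joint would pass 70% of its speed; a pose out of reach is approached as far as the arm can. A call with a gripper value outside its range is refused whole. The fingers move at their own pace and stop on an object; "squeeze" is the grip in N (left out, the last holds). Time passes only in rows, so rows that do not move let the fingers close. It gives the time, the measured TCP pose, the force, the opening and the grip force at its end, in the units of the state.
- r.get_state(): the state, without advancing time (a new reading comes with each control period).
- r.snapshot(name): name is "scene" or "top"; returns the picture (420x560x3 uint8, blue, green, red); there is no depth.
- r.get_calibration(name): a dict with "intrinsics" (3x3 intrinsics, pixels), "eye" and "rotation" of the camera in the world. Camera axes: x right, y up, looking along -z (the intrinsics and any distortion apply to the point x, -y, -z); pixel columns grow to the right and rows downward; lengths in m; the calibration is good to about 2 mm. A picture is of the moment at which its call begins. get_calibration takes no time and is no camera call.
- r.finish_job(): hands the job in; it is judged then, once.
Trained networks look in the newest picture that a camera, given by its name, has taken for a name from the list of things; names that differ only in an ending like _2 or _b are one class to them, and where a whole thing is asked for, a point or a joint stands for the part that bears it (a point fixed in the world has none). Each returns a list of dicts, best first, with "confidence" (0 to 1); they miss things now and then, are a little off and sometimes report something else, mostly with a low value. They report only what shows in the picture. A call takes as long as a camera call. They do not tell look-alikes from the thing itself.
- r.look_for(camera, target): "point" ([x, y, z] in m, in world coordinates, good to about 4 mm: the middle of the surface that is visible of it).
- r.silhouettes(camera, target): "pixels" (420x560 bool, what is visible of it).
The state is a dict: "clock": time; "q": joint angles; "qd": joint speeds; "joint_torque": joint torques, N m; "tool_pos": TCP position; "eef_rot": TCP orientation; "contact_force": force on the tool from outside, world axes, zero at the start; "moment": the same for the moment, N m; "opening": opening from 0.0 (shut) to 1.0 (fully open); "finger_force": force on a finger pad.
Only numpy, scipy, OpenCV 4.12 (cv2) and the standard library are available. Lean on these libraries where they do the work, as an engineer would, in place of code of your own. Each camera call takes 0.05 s, during which the arm holds its last target. There are 200 camera calls.

## Working session

There is one attempt and no reset: what is moved stays moved. The work goes in short steps, Python scripts to look and compute and a tool call to move; the robot and the scene stay as the last step left them, time stands still between calls to the robot, and variables do not carry over. Pictures are saved under pics/ and viewed, at most 10 in all, crops included, and the job is handed in when it is done.

Besides the shell and the picture viewer there is one more tool, called after "Call:" as a command line: name --argument value ..., lists and objects as JSON in quotes. play_rows: Moves the arm, as the interface text tells. Its arguments: {"type":"object","properties":{"translation":{"type":"array","items":{"type":"array","items":{"type":"number"}}},"delta_rot":{"type":"array","items":{"type":"array","items":{"type":"number"}}},"grip":{"type":"array","items":{"type":"number"}},"squeeze":{"type":"number"}},"required":["translation","delta_rot","grip"]}

```bash
ls; mkdir -p pics
cat > h.py <<'E'
import numpy as np, cv2
from plant import r
def cal(n):
    c=r.get_calibration(n); return np.array(c["intrinsics"]),np.array(c["eye"]),np.array(c["rotation"])
def ray(n,u,v):
    K,e,R=cal(n); p=np.linalg.inv(K)@[u,v,1]; d=R@np.array([p[0],-p[1],-p[2]]); return e,d/np.linalg.norm(d)
def at_z(n,u,v,z):
    e,d=ray(n,u,v); return e+d*(z-e[2])/d[2]
def proj(n,P):
    K,e,R=cal(n); c=(np.array(P)-e)@R; p=K@[c[0],-c[1],-c[2]]; return p[:2]/p[2]
def tri(a,b):
    (e1,d1),(e2,d2)=ray(*a),ray(*b)
    t=np.linalg.lstsq(np.c_[d1,-d2],e2-e1,rcond=None)[0]
    p,q=e1+t[0]*d1,e2+t[1]*d2; return (p+q)/2,np.linalg.norm(p-q)
E
python3 - <<'E'
from h import *
np.set_printoptions(precision=4,suppress=True)
for n in("scene","top"):
    im=r.snapshot(n); cv2.imwrite(f"pics/{n}0.png",im); print(n,cal(n), r.get_calibration(n).keys())
    for t in("plate","thick_bar","thin_bar","gauge","jar_left","refracto"):
        print(t,[(np.round(d["point"],3),round(d["confidence"],2)) for d in r.look_for(n,t)])
print(r.get_state())
E
```

```text
pics
scene (array([[507.38  ,   0.    , 288.5049],
       [  0.    , 507.38  , 208.8992],
       [  0.    ,   0.    ,   1.    ]]), array([-0.0822, -0.4182,  0.8759]), array([ 0.3269, -0.1798, -0.4697,  0.8001])) dict_keys(['intrinsics', 'eye', 'rotation'])
plate [(array([ 0.541, -0.052,  0.016]), 0.74)]
thick_bar [(array([0.498, 0.24 , 0.034]), 0.8)]
thin_bar [(array([0.503, 0.142, 0.022]), 0.58)]
gauge [(array([ 0.489, -0.26 ,  0.086]), 0.87), (array([ 0.353, -0.274,  0.058]), 0.64)]
jar_left [(array([ 0.489, -0.262,  0.089]), 0.67), (array([0.754, 0.174, 0.086]), 0.62)]
refracto [(array([ 0.763, -0.116,  0.026]), 0.94)]
top (array([[451.9547,   0.    , 276.2743],
       [  0.    , 451.9547, 207.1366],
       [  0.    ,   0.    ,   1.    ]]), array([ 0.5233, -0.0254,  0.9941]), array([ 0.023 , -0.0104, -0.6976,  0.7161])) dict_keys(['intrinsics', 'eye', 'rotation'])
plate [(array([ 0.552, -0.048,  0.012]), 0.86), (array([0.764, 0.082, 0.111]), 0.2)]
thick_bar []
thin_bar []
gauge [(array([ 0.499, -0.248,  0.096]), 0.98), (array([ 0.379, -0.259,  0.065]), 0.81)]
jar_left [(array([0.763, 0.179, 0.114]), 0.62)]
refracto [(array([ 0.772, -0.108,  0.026]), 0.94)]
{'clock': 0.7, 'q': array([-1.2292,  0.6891, -0.1946,  1.5653,  0.1573,  0.9025, -0.2151]), 'qd': array([-0.0026,  0.001 , -0.0016,  0.0015,  0.0006, -0.0006,  0.0007]), 'joint_torque': array([ -0.0008, -52.7362,  -1.2668, -15.3723,  -0.0518,  -0.0004,
         0.    ]), 'tool_pos': array([0.1893, 0.5956, 0.3028]), 'eef_rot': array([ 0.1533,  0.9882,  0.    , -0.    ]), 'contact_force': array([0.6859, 0.0345, 1.2913]), 'moment': array([ 0.0259,  0.001 , -0.0191]), 'finger_force': 0.0, 'opening': 0.9974401738661265}
```

View pics/scene0.png

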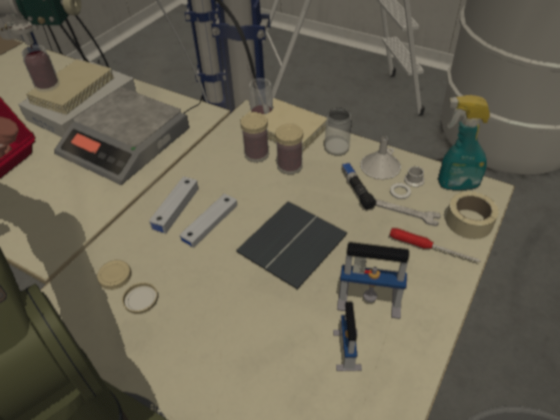

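View pics/top0.png

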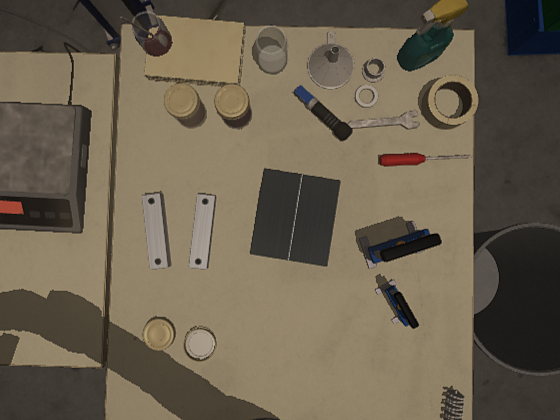

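```bash
sed -i 's/np.array(c\["rotation"\])$/Rotation.from_quat(c["rotation"]).as_matrix()/; 1a from scipy.spatial.transform import Rotation' h.py
python3 - <<'E'
from h import *
a=cv2.imread("pics/scene0.png");b=cv2.imread("pics/top0.png")
f=lambda im,x,y,w,h:cv2.resize(im[y:y+h,x:x+w],(400,300),interpolation=cv2.INTER_CUBIC)
cv2.imwrite("pics/crop1.png",np.vstack([np.hstack([f(a,140,165,120,90),f(b,125,180,120,90)]),np.hstack([f(a,300,232,180,135),f(b,340,205,160,120)])]))
for n in("scene","top"):
    for t in("plate","thick_bar","thin_bar","gauge"):
        for d in r.silhouettes(n,t):
            m=d["pixels"].astype(np.uint8); c=cv2.findContours(m,0,1)[0]; c=max(c,key=cv2.contourArea)
            print(n,t,round(d["confidence"],2),m.sum(),np.round(cv2.boxPoints(cv2.minAreaRect(c)),1).tolist())
for p in([.552,-.048,.012],[.498,.24,.034]): print(proj("scene",p),proj("top",p))
E
```

```text
scene plate 0.61 5243 [[234.5, 251.0], [274.20001220703125, 187.39999389648438], [346.1000061035156, 232.3000030517578], [306.29998779296875, 295.79998779296875]]
scene thick_bar 0.7 1279 [[145.3000030517578, 223.1999969482422], [184.10000610351562, 171.60000610351562], [201.6999969482422, 184.8000030517578], [162.89999389648438, 236.39999389648438]]
scene thin_bar 0.6 1162 [[177.5, 235.0], [227.60000610351562, 190.60000610351562], [240.1999969482422, 204.6999969482422], [190.0, 249.1999969482422]]
scene gauge 0.86 3081 [[335.3999938964844, 311.70001220703125], [342.8999938964844, 240.3000030517578], [410.0, 247.3000030517578], [402.6000061035156, 318.70001220703125]]
scene gauge 0.57 1022 [[330.3999938964844, 302.29998779296875], [355.3999938964844, 300.20001220703125], [361.29998779296875, 369.79998779296875], [336.29998779296875, 371.8999938964844]]
scene gauge 0.52 1196 [[177.8000030517578, 235.6999969482422], [225.60000610351562, 189.3000030517578], [239.10000610351562, 203.1999969482422], [191.3000030517578, 249.60000610351562]]
top plate 0.78 6696 [[249.3000030517578, 253.8999
[... 180 characters left out ...]
8, 195.10000610351562], [163.3000030517578, 192.8000030517578], [171.3000030517578, 268.1000061035156], [149.3000030517578, 270.3999938964844]]
top thin_bar 0.98 1477 [[188.0, 267.29998779296875], [196.5, 193.3000030517578], [216.39999389648438, 195.60000610351562], [207.89999389648438, 269.6000061035156]]
top gauge 0.84 1748 [[358.1000061035156, 238.3000030517578], [432.5, 213.5], [443.0, 245.0], [368.6000061035156, 269.79998779296875]]
top gauge 0.73 801 [[373.79998779296875, 289.29998779296875], [393.29998779296875, 278.5], [419.5, 325.6000061035156], [400.0, 336.3999938964844]]
[292.27439236 239.38351292] [294.84863118 215.65921701]
[173.39355503 203.62513093] [159.2146561  237.17844703]
```

View pics/crop1.png

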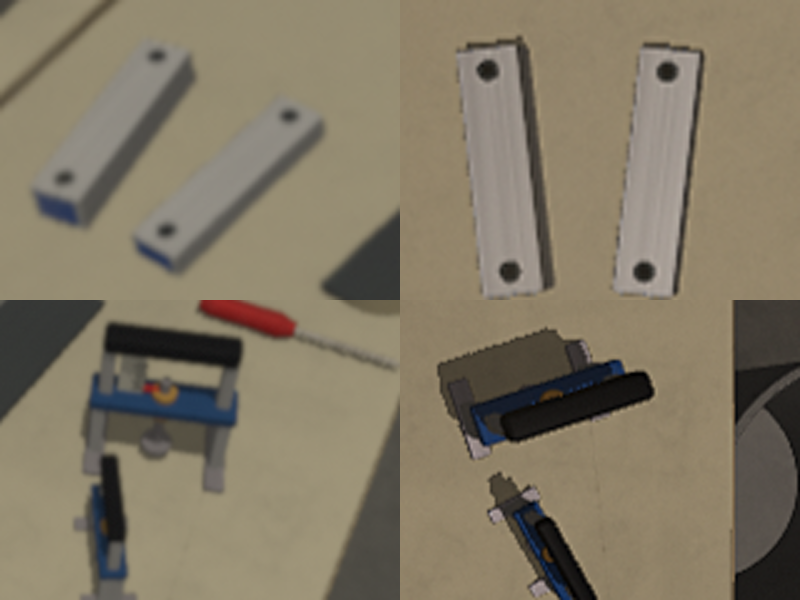

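The left bar, scene (175,204) / top (155,231), has the visibly taller blue end face, so it is the thick one. The right bar (210,220) / (202,231) is the thin one. Of the two gauges, the one at scene (373,275) / top (400,247) is larger than the one at (348,335) / (398,302), so it is the gauge meant. Next I measure.

```bash
cat > m.py <<'E'
from h import *
np.set_printoptions(precision=4,suppress=True)
print("thick",[tri(("scene",187.1,181.8),("top",151.4,201)),tri(("scene",159.5,218.4),("top",158,261.3))])
print("thin",[tri(("scene",227,199.8),("top",205.1,201.6)),tri(("scene",190.1,234),("top",198.2,261.3))])
print("grip",[tri(("scene",349.5,250.9),("top",383.2,255.4)),tri(("scene",408,254.5),("top",440.8,238.6))])
# plate: dark pixels -> quad corners -> rays at z=.012
from scipy.optimize import least_squares
Q=np.array([[1,1],[1,-1],[-1,-1],[-1,1]])*[.095,.085]
pts={}
for n,box in(("top",(235,155,355,280)),("scene",(225,190,355,295))):
    im=cv2.imread(f"pics/{n}0.png"); x0,y0,x1,y1=box
    g=cv2.cvtColor(im,6); m=np.zeros_like(g); m[y0:y1,x0:x1]=(g[y0:y1,x0:x1]<85)
    m=cv2.morphologyEx(m,cv2.MORPH_CLOSE,np.ones((5,5)))
    c=max(cv2.findContours(m,0,1)[0],key=cv2.contourArea)
    q=cv2.approxPolyDP(cv2.convexHull(c),6,True)[:,0]; print(n,cv2.contourArea(c),q.tolist())
    pts[n]=q+0.
def mod(p): 
    R=np.array([[np.cos(p[2]),-np.sin(p[2])],[np.sin(p[2]),np.cos(p[2])]]); return np.c_[Q@R.T+p[:2],np.full(4,.012)]
for ns in(["top"],["scene"],["top","scene"]):
    def res(p):
        o=[]
        for n in ns:
            for P in mod(p):
                d=pts[n]-proj(n,P); o+=list(d[np.argmin((d**2).sum(1))])
        return np.array(o)
    s=least_squares(res,[.545,-.05,-.0],loss="soft_l1"); print(ns,s.x,np.degrees(s.x[2]),np.abs(s.fun).max())
# line
im=cv2.imread("pics/top0.png"); g=cv2.cvtColor(im,6).astype(int)
L=[]
for v in range(178,262,4):
    row=g[v,280:310]; u=280+row.argmax(); L.append(at_z("top",u,v,.012)[:2])
L=np.array(L); k=np.polyfit(L[:,0],L[:,1],1); print("line y=",k, "at x=.55",np.polyval(k,.55), "yaw",np.degrees(np.arctan(k[0])))
print(Rotation.from_quat(r.get_state()["eef_rot"]).as_matrix())
E
python3 m.py
```

```text
thick [(array([0.5751, 0.2602, 0.0313]), np.float64(0.0009033340420798476)), (array([0.4469, 0.2409, 0.0313]), np.float64(0.0011568443346162964))]
thin [(array([0.5777, 0.1459, 0.0215]), np.float64(0.002178765295878537)), (array([0.4486, 0.1568, 0.0218]), np.float64(0.0011483895232791506))]
grip [(array([ 0.4787, -0.2113,  0.1471]), np.float64(0.001156731458378353)), (array([ 0.5122, -0.3114,  0.1605]), np.float64(0.0020550757045425375))]
top 6676.5 [[264, 168], [340, 181], [326, 265], [250, 253]]
scene 4907.5 [[287, 202], [346, 233], [297, 288], [237, 251]]
['top'] [ 0.5499 -0.0482 -0.14  ] -8.020068448657943 1.5596997283871588
['scene'] [ 0.5457 -0.05   -0.1294] -7.4149120468878245 2.3267405485811423
['top', 'scene'] [ 0.5483 -0.0489 -0.1348] -7.721534078689751 2.1365773420839957
line y= [-0.1364  0.0267] at x=.55 -0.048358184852856076 yaw -7.766571288224465
[[-0.953   0.303   0.    ]
 [ 0.303   0.953   0.0001]
 [ 0.      0.0001 -1.    ]]
```

Call:
play_rows --translation '[[-0.0294,-0.0165,0.0095],[-0.0294,-0.0165,0.0095],[-0.0294,-0.0165,0.0095],[-0.0294,-0.0165,0.0095],[-0.0294,-0.0165,0.0095],[-0.0294,-0.0165,0.0095],[-0.0294,-0.0165,0.0095],[-0.0294,-0.0165,0.0095],[-0.0294,-0.0165,0.0095],[-0.0294,-0.0165,0.0095],[-0.0294,-0.0165,0.0095],[-0.0294,-0.0165,0.0095],[-0.0294,-0.0165,0.0095],[-0.0294,-0.0165,0.0095],[0,0,0],[0,0,0],[0,0,0],[0,0,0],[0,0,0]]' --delta_rot '[[0,0,0],[0,0,0],[0,0,0],[0,0,0],[0,0,0],[0,0,0],[0,0,0],[0,0,0],[0,0,0],[0,0,0],[0,0,0],[0,0,0],[0,0,0],[0,0,0],[0,0,-6.55],[0,0,-6.55],[0,0,-6.55],[0,0,-6.55],[0,0,0]]' --grip '[1,1,1,1,1,1,1,1,1,1,1,1,1,1,1,1,1,1,1]' --squeeze 30

```text
clock: 3.48
tool_pos: [0.5118, 0.2508, 0.1697]
eef_rot: [-0.074, 0.997, 0.0, 0.0]
contact_force: [0.5, 0.3, -0.2]
opening: 1.002
finger_force: 0.0
```

```bash
cat >> h.py <<'E'
def go(x,y,z,yaw):  # tool y axis angle yaw (deg); needed shift in tool axes, then turn about tool z
    s=r.get_state(); R=Rotation.from_quat(s["eef_rot"]).as_matrix(); a=np.degrees(np.arctan2(R[1,1],R[0,1]))
    d=R.T@(np.array([x,y,z])-s["tool_pos"])
    print("t",s["clock"],"pos",s["tool_pos"].round(4),"yaw",round(a,2),"tilt z",R[:,2].round(4),"shift",d.round(4),"turn",round(-((yaw-a+90)%180-90),2),"q",s["q"].round(2),"F",s["contact_force"].round(1),"open",round(s["opening"]*88,1),"ff",round(s["finger_force"],1))
E
python3 -c "
from h import *
go(.511,.2506,.070,98.56)"
```

```text
t 3.475 pos [0.5118 0.2508 0.1697] yaw 98.48 tilt z [ 1.e-04  5.e-04 -1.e+00] shift [ 0.0009 -0.0001  0.0997] turn -0.08 q [-0.33  0.82 -0.35  1.84  0.48  0.56  0.72] F [ 0.5  0.3 -0.2] open 88.2 ff 0.0
```

Call:
play_rows --translation '[[0,0,0.02],[0,0,0.02],[0,0,0.02],[0,0,0.015],[0,0,0.015],[0,0,0.0095],[0,0,0],[0,0,0],[0,0,0],[0,0,0],[0,0,0],[0,0,0],[0,0,0],[0,0,0]]' --delta_rot '[[0,0,0],[0,0,0],[0,0,0],[0,0,0],[0,0,0],[0,0,0],[0,0,0],[0,0,0],[0,0,0],[0,0,0],[0,0,0],[0,0,0],[0,0,0],[0,0,0]]' --grip '[1,1,1,1,1,1,1,0,-0.2,-0.4,-0.6,-0.6,-0.6,-0.6]' --squeeze 30

```text
clock: 5.22
tool_pos: [0.5116, 0.251, 0.0703]
eef_rot: [-0.075, 0.997, 0.0, 0.0]
contact_force: [0.6, -0.8, 1.5]
opening: 0.451
finger_force: 30.0
```

Call:
play_rows --translation '[[0,0,-0.015],[0,0,-0.025],[0,0,-0.03],[0,0,-0.02],[0.0008,-0.0335,0],[0.0008,-0.0335,0],[0.0008,-0.0335,0],[0.0008,-0.0335,0],[0.0008,-0.0335,0],[0.0008,-0.0335,0],[0.0008,-0.0335,0],[0.0008,-0.0335,0],[0.0008,-0.0335,0],[0,0,0],[0,0,0],[0,0,0.02],[0,0,0.02],[0,0,0.015],[0,0,0],[0,0,0]]' --delta_rot '[[0,0,0],[0,0,0],[0,0,0],[0,0,0],[0,0,0],[0,0,0],[0,0,0],[0,0,0],[0,0,0],[0,0,0],[0,0,0],[0,0,0],[0,0,0],[0,0,8.1],[0,0,8.1],[0,0,0],[0,0,0],[0,0,0],[0,0,0],[0,0,0]]' --grip '[-0.6,-0.6,-0.6,-0.6,-0.6,-0.6,-0.6,-0.6,-0.6,-0.6,-0.6,-0.6,-0.6,-0.6,-0.6,-0.6,-0.6,-0.6,-0.6,-0.6]'

```text
clock: 7.72
tool_pos: [0.5497, -0.0483, 0.1057]
eef_rot: [0.067, 0.998, 0.0, 0.0]
contact_force: [1.0, -0.7, -5.1]
opening: 0.451
finger_force: 30.0
```

```bash
python3 -c "
from h import *
go(.549,-.0485,.082,82.25)
a=r.snapshot('top');b=r.snapshot('scene');cv2.imwrite('pics/t1.png',a);cv2.imwrite('pics/s1.png',b)
f=lambda im,x,y:cv2.resize(im[y:y+150,x:x+130],(400,461),interpolation=cv2.INTER_CUBIC)
cv2.imwrite('pics/c2.png',np.hstack([f(b,230,165),f(a,230,145)]))"
```

```text
t 7.725 pos [ 0.5497 -0.0483  0.1057] yaw 82.37 tilt z [ 7.e-04  1.e-04 -1.e+00] shift [ 0.0007 -0.0003  0.0237] turn 0.12 q [ 0.16  0.91 -0.26  1.91  0.56  0.39  0.91] F [ 1.  -0.7 -5.1] open 39.7 ff 30.0
```

View pics/c2.png

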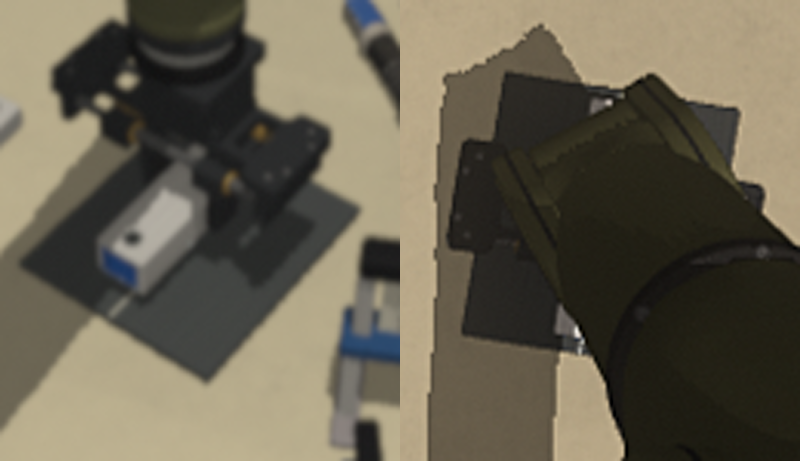

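The crop shows the bar held over the plate, its near end above the engraved line at crop (120,300), level and aligned. I'll lower it and let go.

Call:
play_rows --translation '[[0.0007,0,0.008],[0,0,0.007],[0,0,0.004],[0,0,0.002],[0,0,0.0015],[0,0,0.001],[0,0,0.0005],[0,0,0]]' --delta_rot '[[0,0,0],[0,0,0],[0,0,0],[0,0,0],[0,0,0],[0,0,0],[0,0,0],[0,0,0]]' --grip '[-0.6,-0.6,-0.6,-0.6,-0.6,-0.6,-0.6,-0.6]'

```text
clock: 8.82
tool_pos: [0.5487, -0.0482, 0.0823]
eef_rot: [0.067, 0.998, -0.0, 0.0]
contact_force: [-3.0, -0.5, 5.5]
opening: 0.45
finger_force: 30.0
```

Call:
play_rows --translation '[[0,0,0],[0,0,0],[0,0,0],[0,0,0],[0,0,0],[0,0,-0.018],[0,0,-0.035],[0,0,-0.04],[0,0,-0.04],[0,0,-0.04],[0,0,-0.025],[0.0035,-0.0312,0],[0.0035,-0.0312,0],[0.0035,-0.0312,0],[0.0035,-0.0312,0],[0.0035,-0.0312,0],[0.0035,-0.0312,0],[0.0034,-0.0312,0],[0,0,0]]' --delta_rot '[[0,0,0],[0,0,0],[0,0,0],[0,0,0],[0,0,0],[0,0,0],[0,0,0],[0,0,0],[0,0,0],[0,0,0],[0,0,0],[0,0,0],[0,0,0],[0,0,0],[0,0,0],[0,0,0],[0,0,0],[0,0,0],[0,0,0]]' --grip '[-0.05,0.1,0.2,0.3,0.3,0.5,0.8,0.8,0.8,0.8,0.8,0.8,0.8,0.8,0.8,0.8,0.8,0.8,0.8]'

```text
clock: 11.2
tool_pos: [0.4941, -0.2645, 0.2787]
eef_rot: [0.069, 0.998, -0.001, -0.001]
contact_force: [0.9, -0.5, -0.3]
opening: 0.9
finger_force: 0.0
```

Call:
play_rows --translation '[[0,0,0],[0,0,0],[0,0,0],[0,0,0],[0,0,0],[0,0,0],[0,0,0],[0,0,0]]' --delta_rot '[[0,0,9.12],[0,0,9.12],[0,0,9.12],[0,0,9.12],[0,0,9.12],[0,0,9.12],[0,0,9.12],[0,0,0]]' --grip '[0.8,0.8,0.8,0.8,0.8,0.8,0.8,0.8]'

```text
clock: 12.2
tool_pos: [0.496, -0.2599, 0.2792]
eef_rot: [0.583, 0.813, 0.0, -0.0]
contact_force: [-0.3, 0.1, 0.2]
opening: 0.901
finger_force: 0.0
```

```bash
python3 -c "
from h import *
go(.4955,-.2614,.200,18.5)
a=r.snapshot('top');b=r.snapshot('scene');cv2.imwrite('pics/t2.png',a);cv2.imwrite('pics/s2.png',b)
f=lambda im,x,y:cv2.resize(im[y:y+150,x:x+130],(400,461),interpolation=cv2.INTER_CUBIC)
cv2.imwrite('pics/c3.png',np.hstack([f(b,230,165),f(a,230,145)]))"
```

```text
t 12.2 pos [ 0.496  -0.2599  0.2792] yaw 18.74 tilt z [-0.e+00  5.e-04 -1.e+00] shift [-0.0013 -0.0009  0.0792] turn 0.24 q [ 0.5   0.63 -0.16  1.79  0.14  0.73  0.59] F [-0.3  0.1  0.2] open 79.3 ff 0.0
```

View pics/c3.png

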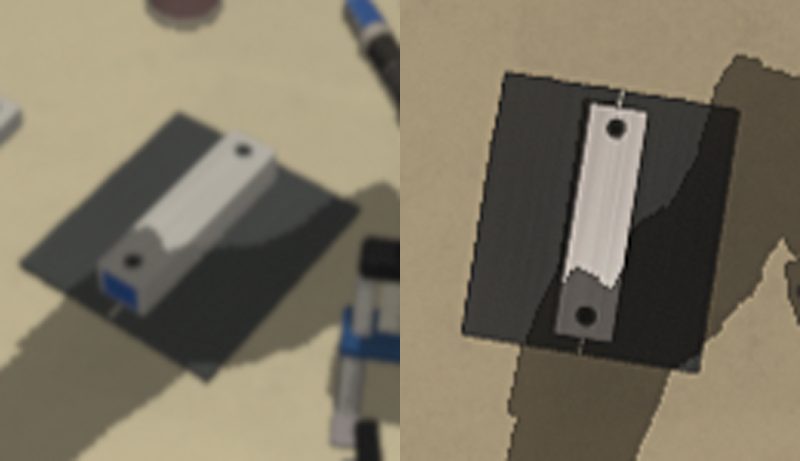

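```bash
python3 -c "
from h import *
np.set_printoptions(precision=4,suppress=True)
A=at_z('top',300.2,186.6,.044);B=at_z('top',290.4,247.7,.044);print('bar top',(A+B)/2,np.degrees(np.arctan2(*(A-B)[1::-1])))
print('tri',tri(('top',300.2,186.6),('scene',309,213.7)),tri(('top',290.4,247.7),('scene',273.2,249.8)))
A=at_z('top',302.1,176.5,.012);B=at_z('top',288.5,257.8,.012);print('line',(A+B)/2,np.degrees(np.arctan2(*(A-B)[1::-1])))
# plate corners
C=[at_z('top',230+x/3.077,145+y/3.077,.012) for x,y in((105,72),(340,110),(300,373),(62,334))];print('plate',np.mean(C,0),np.degrees(np.arctan2(*((C[0]+C[1])-(C[2]+C[3]))[1::-1])))
# grip bar refined, fresh edges not needed
"
```

```text
bar top [ 0.5482 -0.0483  0.044 ] -7.696110848782273
tri (array([ 0.6128, -0.0573,  0.0435]), np.float64(0.0005144935478523979)) (array([ 0.484 , -0.04  ,  0.0438]), np.float64(0.0009391265345092514))
line [ 0.5491 -0.0491  0.012 ] -8.080065479943153
plate [ 0.549  -0.0495  0.012 ] -7.57012157770957
```

The bar lies on the line, centred to about 1 mm and aligned to about 0.3°. Now the larger gauge.

Call:
play_rows --translation '[[-0.0013,-0.0009,0.015],[0,0,0.02],[0,0,0.02],[0,0,0.014],[0,0,0.007],[0,0,0.003],[0,0,0],[0,0,0],[0,0,0],[0,0,0],[0,0,0],[0,0,0],[0,0,0],[0,0,0],[0,0,0],[0,0,0],[0,0,0],[0,0,0]]' --delta_rot '[[0,0,0],[0,0,0],[0,0,0],[0,0,0],[0,0,0],[0,0,0],[0,0,0],[0,0,0],[0,0,0],[0,0,0],[0,0,0],[0,0,0],[0,0,0],[0,0,0],[0,0,0],[0,0,0],[0,0,0],[0,0,0]]' --grip '[0.8,0.8,0.8,0.8,0.8,0.8,0.4,0.1,-0.1,-0.2,-0.3,-0.35,-0.4,-0.45,-0.5,-0.7,-0.7,-0.7]' --squeeze 35

```text
clock: 14.55
tool_pos: [0.4956, -0.2629, 0.2004]
eef_rot: [0.584, 0.812, 0.0, 0.001]
contact_force: [2.3, 0.9, 2.8]
opening: 0.242
finger_force: 35.0
```

```bash
python3 -c "
from h import *
go(.4955,-.2614,.300,18.5)
a=r.snapshot('top');b=r.snapshot('scene');cv2.imwrite('pics/t3.png',a);cv2.imwrite('pics/s3.png',b)
f=lambda im,x,y:cv2.resize(im[y:y+150,x:x+130],(400,461),interpolation=cv2.INTER_CUBIC)
cv2.imwrite('pics/c4.png',np.hstack([f(b,310,200),f(a,340,165)]))"
```

```text
t 14.55 pos [ 0.4956 -0.2629  0.2004] yaw 18.56 tilt z [ 0.0012 -0.     -1.    ] shift [ 0.0014  0.0005 -0.0996] turn 0.06 q [ 0.48  0.75 -0.13  1.86  0.17  0.55  0.56] F [2.3 0.9 2.8] open 21.3 ff 35.0
```

View pics/c4.png

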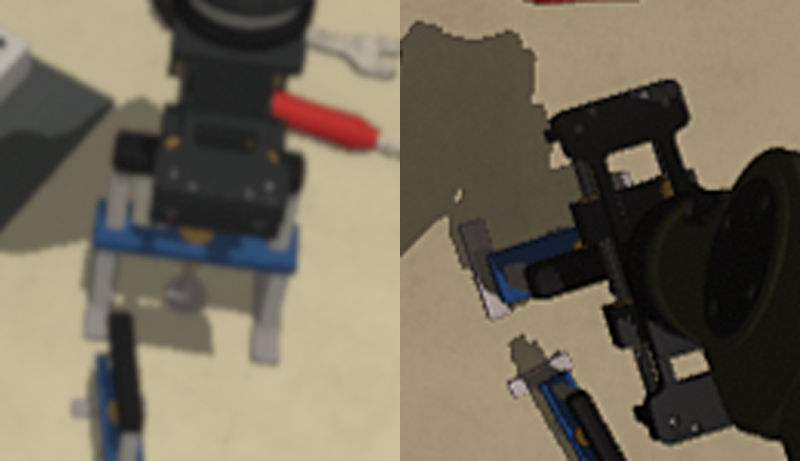

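```bash
python3 -c "
from h import *
np.set_printoptions(precision=4,suppress=True)
s=r.get_state();a=np.radians(18.56);gx=np.array([np.cos(a),np.sin(a)]);gy=np.array([-gx[1],gx[0]])
def rep(n,cam,p,z,o):
    P=[at_z(cam,o[0]+u/3.077,o[1]+v/3.077,z)[:2]-s['tool_pos'][:2] for u,v in p]; print(n,[(round(q@gx,4),round(q@gy,4)) for q in P],'mid',round(np.mean([q@gy for q in P]),4), 'yaw err',np.degrees(np.arctan2((P[0]-P[1])@gx,(P[0]-P[1])@gy)))
rep('pad fronts bottom outer','scene',((82,340),(278,363)),0,(310,200))
rep('pad front bottom centre','scene',((94,340),(264,363)),0,(310,200))
rep('beam front bottom ends','scene',((95,251),(295,272)),.065,(310,200))
"
```

```text
pad fronts bottom outer [(np.float64(-0.0358), np.float64(0.0655)), (np.float64(-0.0303), np.float64(-0.0601))] mid 0.0027 yaw err -2.507569412423783
pad front bottom centre [(np.float64(-0.0344), np.float64(0.0578)), (np.float64(-0.0319), np.float64(-0.0513))] mid 0.0032 yaw err -1.308394520643632
beam front bottom ends [(np.float64(-0.0111), np.float64(0.0636)), (np.float64(-0.0048), np.float64(-0.0606))] mid 0.0015 yaw err -2.897059965714595
```

The gauge is gripped square on its bar, 21 mm between the pads. By my estimate its axis is about 2.5 mm off the tool centre along the grip bar. I'll lift it and carry it over.

Call:
play_rows --translation '[[0,0,-0.01],[0,0,-0.02],[0,0,-0.025],[0,0,-0.025],[0,0,-0.02],[0.013,0.0084,0],[0.0263,0.0168,0],[0.0263,0.0168,0],[0.0263,0.0168,0],[0.0263,0.0168,0],[0.0263,0.0168,0],[0.0263,0.0168,0],[0.0132,0.0082,0],[0,0,0],[0,0,0],[0,0,0],[0,0,0],[0,0,0],[0,0,0]]' --delta_rot '[[0,0,0],[0,0,0],[0,0,0],[0,0,0],[0,0,0],[0,0,0],[0,0,0],[0,0,0],[0,0,0],[0,0,0],[0,0,0],[0,0,0],[0,0,0],[0,0,6.56],[0,0,6.56],[0,0,6.56],[0,0,6.56],[0,0,0],[0,0,0]]' --grip '[-0.7,-0.7,-0.7,-0.7,-0.7,-0.7,-0.7,-0.7,-0.7,-0.7,-0.7,-0.7,-0.7,-0.7,-0.7,-0.7,-0.7,-0.7,-0.7]'

```text
clock: 17.02
tool_pos: [0.5474, -0.0514, 0.2997]
eef_rot: [0.753, 0.659, -0.001, -0.0]
contact_force: [0.7, 0.2, -6.6]
opening: 0.249
finger_force: 34.9
```

```bash
python3 -c "
from h import *
go(.5482,-.0510,.212,-7.7)
a=r.snapshot('top');b=r.snapshot('scene');cv2.imwrite('pics/t4.png',a);cv2.imwrite('pics/s4.png',b)
f=lambda im,x,y:cv2.resize(im[y:y+150,x:x+130],(400,461),interpolation=cv2.INTER_CUBIC)
cv2.imwrite('pics/c5.png',np.hstack([f(b,230,150),f(a,230,145)]))"
```

```text
t 17.025 pos [ 0.5474 -0.0514  0.2997] yaw -7.62 tilt z [-1.5e-03 -1.0e-04 -1.0e+00] shift [0.0005 0.0009 0.0877] turn 0.08 q [ 0.01  0.59 -0.    1.8   0.    0.75 -0.13] F [ 0.7  0.2 -6.6] open 21.9 ff 34.9
```

View pics/c5.png

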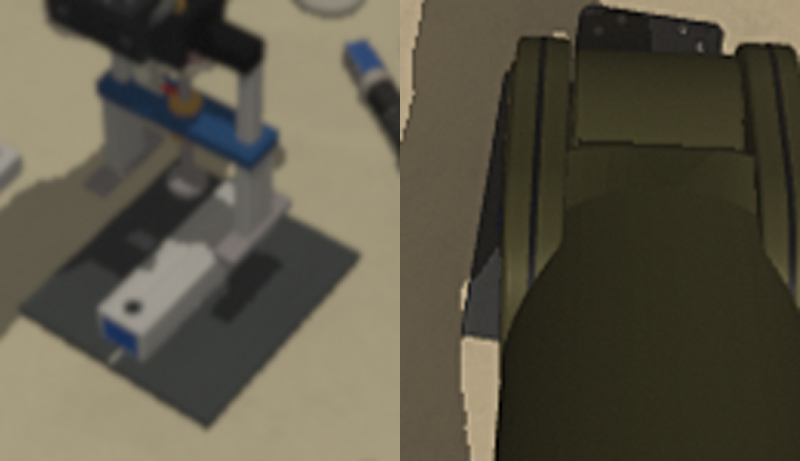

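Call:
play_rows --translation '[[0.0005,0.0009,0.01],[0,0,0.015],[0,0,0.012],[0,0,0.008],[0,0,0],[0,0,0]]' --delta_rot '[[0,0,0],[0,0,0],[0,0,0],[0,0,0],[0,0,0],[0,0,0]]' --grip '[-0.7,-0.7,-0.7,-0.7,-0.7,-0.7]'

```text
clock: 17.88
tool_pos: [0.5492, -0.0509, 0.2555]
eef_rot: [0.753, 0.658, 0.0, 0.0]
contact_force: [-0.2, -0.1, -6.0]
opening: 0.243
finger_force: 34.9
```

```bash
python3 -c "
from h import *
go(.5482,-.0510,.212,-7.7)
b=r.snapshot('scene');cv2.imwrite('pics/s5.png',b)
im=cv2.resize(b[180:280,235:365],(780,600),interpolation=cv2.INTER_CUBIC)
# predicted outlines for gauge centre = tcp + 2.5mm gauge y, legs at z
s=r.get_state();z=s['tool_pos'][2]-.2004
R=Rotation.from_quat(s['eef_rot']).as_matrix();gx=R[:,1];gy=np.array([-gx[1],gx[0],0])
c=s['tool_pos']*[1,1,0]+[0,0,z]+.0025*gy
for k in(-54,54):
    q=[c+gx*i*.035+gy*(k+j*9)/1000 for i,j in((1,1),(1,-1),(-1,-1),(-1,1))]
    cv2.polylines(im,[np.int32([(proj('scene',p)-[235,180]+.5)*6 for p in q])],True,(0,0,255),1)
f=c+[0,0,.014]
th=np.linspace(0,6.28,30);cv2.polylines(im,[np.int32([(proj('scene',f+.014*(np.cos(t)*gx+np.sin(t)*gy))-[235,180]+.5)*6 for t in th])],True,(0,255,0),1)
cv2.imwrite('pics/c6.png',im)"
```

```text
t 17.875 pos [ 0.5492 -0.0509  0.2555] yaw -7.72 tilt z [ 8.e-04  0.e+00 -1.e+00] shift [-0.0002 -0.001   0.0435] turn -0.02 q [ 0.01  0.65 -0.    1.85  0.    0.64 -0.13] F [-0.2 -0.1 -6. ] open 21.4 ff 34.9
```

View pics/c6.png

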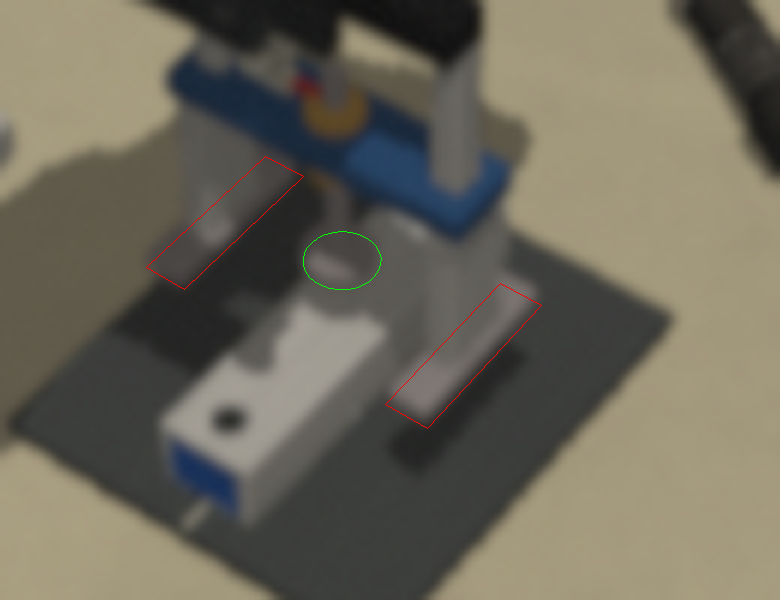

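The crop shows the projected pads (red) and foot (green) matching the real ones. The legs clear both sides of the bar, and the foot at (342,260) is over the bar's axis. Lowering slowly.

Call:
play_rows --translation '[[0,-0.001,0.008],[0,0,0.009],[0,0,0.008],[0,0,0.006],[0,0,0.004],[0,0,0.003],[0,0,0.002],[0,0,0.001],[0,0,0.001],[0,0,0.0005],[0,0,0],[0,0,0]]' --delta_rot '[[0,0,0],[0,0,0],[0,0,0],[0,0,0],[0,0,0],[0,0,0],[0,0,0],[0,0,0],[0,0,0],[0,0,0],[0,0,0],[0,0,0]]' --grip '[-0.7,-0.7,-0.7,-0.7,-0.7,-0.7,-0.7,-0.7,-0.7,-0.7,-0.7,-0.7]'

```text
clock: 19.42
tool_pos: [0.5479, -0.0508, 0.2127]
eef_rot: [0.753, 0.658, 0.0, -0.0]
contact_force: [-1.0, -0.2, -4.7]
opening: 0.245
finger_force: 34.9
```

Call:
play_rows --translation '[[0,0,0.0005],[0,0,0.0003],[0,0,0]]' --delta_rot '[[0,0,0],[0,0,0],[0,0,0]]' --grip '[-0.7,-0.7,-0.7]'

```text
clock: 19.8
tool_pos: [0.5481, -0.051, 0.2122]
eef_rot: [0.753, 0.658, 0.0, 0.0]
contact_force: [-1.2, -0.7, -0.3]
opening: 0.247
finger_force: 34.9
```

Call:
play_rows --translation '[[0,0,0.0004],[0,0,0]]' --delta_rot '[[0,0,0],[0,0,0]]' --grip '[-0.7,-0.7]'

```text
clock: 20.05
tool_pos: [0.548, -0.051, 0.2121]
eef_rot: [0.753, 0.658, 0.0, 0.0]
contact_force: [-2.5, -0.7, 5.5]
opening: 0.243
finger_force: 34.9
```

Call:
play_rows --translation '[[0,0,0],[0,0,0],[0,0,0],[0,0,0],[0,0,0],[0,0,0],[0,0,-0.01],[0,0,-0.025],[0,0,-0.035],[0,0,-0.04],[0,0,-0.01],[0.03,0,0],[0.04,0,0],[0.04,0,0],[0.04,0,0],[0.04,0,0],[0.04,0,0],[0.03,0,0],[0,0,0]]' --delta_rot '[[0,0,0],[0,0,0],[0,0,0],[0,0,0],[0,0,0],[0,0,0],[0,0,0],[0,0,0],[0,0,0],[0,0,0],[0,0,0],[0,0,0],[0,0,0],[0,0,0],[0,0,0],[0,0,0],[0,0,0],[0,0,0],[0,0,0]]' --grip '[-0.4,-0.3,-0.2,0,0.3,0.6,0.8,0.8,0.8,0.8,0.8,0.8,0.8,0.8,0.8,0.8,0.8,0.8,0.8]'

```text
clock: 22.42
tool_pos: [0.5819, 0.2101, 0.3306]
eef_rot: [0.751, 0.66, -0.0, -0.001]
contact_force: [-0.4, 0.2, -0.9]
opening: 0.9
finger_force: 0.0
```

```bash
python3 -c "
from h import *
go(.5482,-.0510,.212,-7.7)
b=r.snapshot('scene');a=r.snapshot('top');cv2.imwrite('pics/s6.png',b);cv2.imwrite('pics/t6.png',a)
def ov(n,im,x,y):
    S=4;im=cv2.resize(im[y:y+150,x:x+100],(400,600),interpolation=cv2.INTER_CUBIC)
    t=np.radians(-7.7);gx=np.array([np.cos(t),np.sin(t),0]);gy=np.array([-gx[1],gx[0],0]);c=np.array([.5485,-.0485,.012])
    for k in(-54,54):
        q=[c+gx*i*.035+gy*(k+j*9)/1000 for i,j in((1,1),(1,-1),(-1,-1),(-1,1))]
        cv2.polylines(im,[np.int32([(proj(n,p)-[x,y]+.5)*S for p in q])],True,(0,0,255),1)
    return im
cv2.imwrite('pics/c7.png',np.hstack([ov('scene',b,240,150),ov('top',a,245,145)]))"
```

```text
t 22.425 pos [0.5819 0.2101 0.3306] yaw -7.43 tilt z [-0.0016  0.0015 -1.    ] shift [-0.2634  0.0005  0.1183] turn 0.27 q [-0.43  0.65  0.02  1.56 -0.02  0.94 -0.53] F [-0.4  0.2 -0.9] open 79.2 ff 0.0
```

View pics/c7.png

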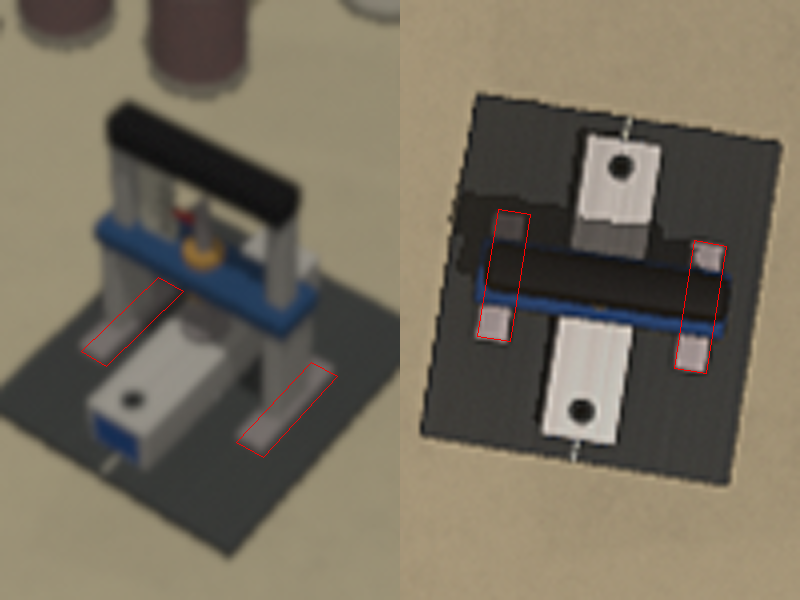

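The gauge stands square astride the bar's middle. In the top view its pads match the target outlines, and the foot is on the bar. Handing in.

```bash
python3 -c "
from h import *
print(r.finish_job())"
```

```text
the job is handed in; nothing more can be done
None
```

The job is handed in: the thick bar lies on the engraved line, centred to about 1 mm, with the larger bridge gauge square astride its middle, its foot resting on the bar and the gripper clear; I did not read the red pointer on the scale.

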